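# Stand the rod rest up at the torch

## Robot

A 7-joint arm with a two-finger parallel gripper is mounted at the origin on the work surface. World frame = base frame: x ahead of the robot, y to its left, z up, the work surface at z = 0. Lengths are in m, angles in rad, forces in N, time in s.
With the tool pointing down it reaches from about 0.4 to 0.9 m from the base axis. Payload 5.5 kg.
Tool frame: the origin (TCP) lies midway between the tips of the shut fingers; the grasp point (between the pads) lies 19 mm behind it; z points along the fingers, y is the line along which they close (so a half turn about z gives the same grasp; the last joint's range is limited). The gripper opens to 85 mm and grips with 20 to 120 N. Pads are 22 mm wide; open, the fingers measure 114 mm over their backs; the gripper's body (76 mm by 85 mm) begins 54 mm behind the grasp point. The pads swing forward as they close: fully open they stand 13 mm farther back than shut.
Start: joints at [1.451, 0.501, -0.427, 1.55, 0.221, 1.138, -0.21], TCP at [0.243, -0.603, 0.231] pointing down, gripper open.
Joint ranges: [-2.88, 2.88], [-0.31, 2.03], [-1.54, 1.56], [0.2, 2.42], [-1.41, 4.55], [0.19, 2.02], [-2.57, 2.57]. Speed limits (rad/s): [2.57, 2.57, 3.14, 3.14, 3.14, 3.14, 3.14].

## Interface

Orientations are given as a 3x3 rotation matrix whose columns are the frame's x, y, z axes.
In Python, from station import ctrl gives the robot as it stands.
- The arm moves only by the tool carry_out, never from a script. Its argument "moves" is a list of rows, each a list of 3 entries, a list of its own where there are three numbers: the shift along the tool's x, y, z scaled (see below), then the turn about the tool's z scaled (see below), then the gripper command: -1 is shut, 1 is fully open, values between are in proportion. A call has 1 to 12 rows; each row is the pose to reach, as a shift and turn from the pose commanded when the call began, along the tool's axes at that moment; what a row does not reach only later rows make up. The controller multiplies each number of a shift by 15 cm and each number of a turn by 120 degrees. A row lasts 1/12 s, in which the tool goes at most 41.7 mm and 7.16 degrees, less where a joint would pass 70% of its speed; a pose out of reach is approached as far as the arm can. A call with a number of a shift or a turn outside -1 to 1 is refused whole. A call with a gripper value outside its range is refused whole. The fingers move at their own pace and stop on an object; the grip force is fixed at half the most. Time passes only in rows, so rows that repeat a pose let the fingers close. It gives the time, the measured TCP pose, the force, the opening and the grip force at its end, in the units of the state.
- ctrl.observe(): the state, without advancing time (a new reading comes with each control period).
- ctrl.camera(name): name is "scene" or "top" or "wrist"; returns the picture (400x640x3 uint8, red, green, blue); there is no depth.
- ctrl.camera_params(name): a dict with "fx", "fy", "cx", "cy" (pixels), "origin" and "orientation" of the camera in the world. Camera axes: x right, y down, z forward; pixel columns grow to the right and rows downward; lengths in m; the calibration is good to about 2 mm. A picture is of the moment at which its call begins: read the wrist's pose just before it. camera_params takes no time and is no camera call; for the wrist camera it gives the pose at the moment of the call.
- ctrl.sign_off(): hands the job in; it is judged then, once.
The state is a dict: "t": time; "joint_positions": joint angles; "qvel": joint speeds; "joint_efforts": joint torques, N m; "position": TCP position; "orientation": TCP orientation; "force": force on the tool from outside, world axes, zero at the start; "moment": the same for the moment, N m; "finger_gap": opening from 0.0 (shut) to 1.0 (fully open); "gripper_force": force on a finger pad.
Only numpy, scipy, OpenCV 4.12 (cv2) and the standard library are available. Lean on these libraries where they do the work, as an engineer would, in place of code of your own. Each camera call takes 0.05 s, during which the arm holds its last target. There are 200 camera calls.

## Task

The cast rod rest in front of the bench torch has fallen back on its ball handle. Tip it forward onto its flat base without letting it slam, then slide it along the bench, never lifting it off, until the base's front edge is flush against the torch's stop bar with the ends of the two in line. Last, check that it does not rock: press down firmly on top of its left end tooth, then on top of its right end tooth (left is the torch stand's left, seen from the robot), and let go, with everything else left where it was.

Things in the scene. Friction and masses are not known exactly. Their poses are not given: they have to be found in the camera images.
- rest: Rod rest, aluminium casting of about 0.5 kg, L profile, 110 wide. Origin: middle of the heel edge (underside, back); x to the base's front edge, y left, z up once it stands. Base plate x 0 to 60, z 0 to 8, flat below. Upright plate x 0 to 14, full width, up to z 68, flat back at x 0. At the start it leans back 30 degrees on heel edge and handle ball, x pointing 30 degrees up.
- rest_front (a point): Middle of the front edge of the rod rest's base, underside (x 60). At the start about 30 above the bench. The base top here is clear between two end cheeks (6 thick at the ends, x 14 to 40, up to z 30). Pressed down here the rest tips about its heel edge; past about half of the 30 degrees it falls on by itself (mass centre when standing: 7 ahead of the heel, 27 up).
- rest_ball (a point): Centre of the 24 diameter ball on the rod rest's steel handle (12 diameter), which sticks out behind the upright plate at z 38; this centre lies at x -42. It rests on the bench at the start only.
- tooth_left (a point): Middle of the top of the rod rest's left end tooth (rest frame x 7, y 41, z 68). Each end tooth is 27 wide, 14 thick; two 13 wide middle teeth and three rod notches 10 wide and 12 deep lie between the end teeth.
- tooth_right (a point): Middle of the top of the rod rest's right end tooth (rest frame x 7, y -41, z 68), like the left one.
- torch: Torch stand, fixed. Origin: bench level, middle of the stop bar's face that looks to the robot; x square to that face, away from the robot, y along the bar to the left. Dark steel bar 110 long, 20 high, 12 thick. Behind it (x 12 to 142, y -45 to 45) a base plate and the brass torch, up to 150 high. The rest's origin when home: x -60, y 0, axes parallel to these.
- disc: Bystander, leave alone: brass turntable disc, 64 across, 18 high. Origin at the centre of its underside.
- press: Bystander, leave alone: small bead press of two aluminium plates, 50 x 40 x 46. Origin at the centre of its underside.
- jar: Bystander, leave alone: glass frit jar, 52 across, 70 high. Origin at the centre of its underside.
- bowl: Bystander, leave alone: white bowl, 68 across, 32 high. Origin at the centre of its underside.
- paddle: Bystander, leave alone: spatula-shaped shaping paddle, 200 long, lying flat. Origin at the centre of its underside.
- tweezers: Bystander, leave alone: steel tweezers, 140 long, lying flat. Origin at the centre of its underside.
- marver: Bystander, leave alone: dark steel block 60 x 45 x 16. Origin at the centre of its underside.

How it is judged:
On the way, in this order (a step that is already met when the one before it is completed fails the run):
1. the rod rest stands on its flat base (angle between rest's own z axis and vertical below 0.035 rad and angular speed of rest below 0.3 rad/s), for 0.2 s.
2. its front edge is flush against the stop bar, ends in line (angle between rest's own z axis and vertical below 0.035 rad and x of rest in the frame of torch above -0.066 m and y of rest in the frame of torch between -0.012 and 0.012 m and angle between the x axis of rest and the x axis of torch, either way round below 0.06 rad), for 0.2 s.
3. its left end tooth is pressed from above (over 2.5 N) and it does not rock (contact force between the fingers and rest above 2.5 N and y of the grasp point in the frame of rest above 0.02 m and z of the grasp point in the frame of rest above 0.073 m and angle between rest's own z axis and vertical below 0.035 rad), for 0.2 s.
4. its right end tooth is pressed from above (over 2.5 N) and it does not rock (contact force between the fingers and rest above 2.5 N and y of the grasp point in the frame of rest below -0.02 m and z of the grasp point in the frame of rest above 0.073 m and angle between rest's own z axis and vertical below 0.035 rad), for 0.2 s.
At the end, for the whole second after the job is handed in: The rod rest stands at rest on its base (within 2 degrees), front edge within 6 mm of the stop bar and parallel to it within 3.4 degrees, ends in line with the bar's within 12 mm (all of step 2 and linear speed of rest below 0.01 m/s and angular speed of rest below 0.1 rad/s); the robot touches nothing.
It fails at once if the rod rest slams or is knocked over (turns faster than 5 rad/s) (angular speed of rest above 5 rad/s).
It fails at once if the rod rest is lifted off the bench (heel edge over 25 mm up) (height (world z) of rest above 0.025 m).
It fails at once if a bystander is moved by more than 20 mm (distance of any of disc, press, jar, bowl, paddle, tweezers, marver from where it was at the start of the episode above 0.02 m).
It also fails if it takes over 64 s, if anything falls off the work surface, if the arm or the gripper's body presses on something with over 40 N, if the wrist force passes 120 N, or if a joint passes its speed limit or range.

## Working session

There is one attempt and no reset: what is moved stays moved. The work goes in short steps, Python scripts to look and compute and a tool call to move; the robot and the scene stay as the last step left them, time stands still between calls to the robot, and variables do not carry over. Pictures are saved under pics/ and viewed, at most 10 in all, crops included, and the job is handed in when it is done.

Besides the shell and the picture viewer there is one more tool, called after "Emit:" as name([rows], argument=value, ...), one row to a line, values as JSON. carry_out: Moves the arm, as the interface text tells. Its arguments: {"type":"object","properties":{"moves":{"type":"array"}},"required":["moves"]}

```bash
mkdir -p pics; python3 - <<'E'
from station import ctrl
import cv2,numpy as np
np.set_printoptions(precision=4,suppress=True)
s=ctrl.observe();print(s['t'],s['position'],s['orientation'],s['finger_gap'])
for n in('top','scene'):
    p=ctrl.camera_params(n);print(n,p)
    cv2.imwrite(f'pics/{n}0.png',ctrl.camera(n)[:,:,::-1])
E
```

```text
0.0 [ 0.2425 -0.6024  0.2303] [[ 0.9276  0.3735 -0.0007]
 [ 0.3735 -0.9276  0.0018]
 [ 0.0001 -0.0019 -1.    ]] 1.0003776639284647
top {'fx': 518.4384305786571, 'fy': 518.4384305786571, 'cx': 323.60340170212686, 'cy': 193.37801783016835, 'origin': array([0.4834, 0.0053, 1.5425]), 'orientation': array([[ 0.014 , -0.9992,  0.0366],
       [-0.9999, -0.0142, -0.0039],
       [ 0.0044, -0.0365, -0.9993]])}
scene {'fx': 490.8653199700267, 'fy': 490.8653199700267, 'cx': 325.1170536402165, 'cy': 196.3973938147038, 'origin': array([1.0813, 1.048 , 1.1104]), 'orientation': array([[-0.8899,  0.3042, -0.3399],
       [ 0.4562,  0.5896, -0.6666],
       [-0.0024, -0.7482, -0.6634]])}
```

View pics/top0.png

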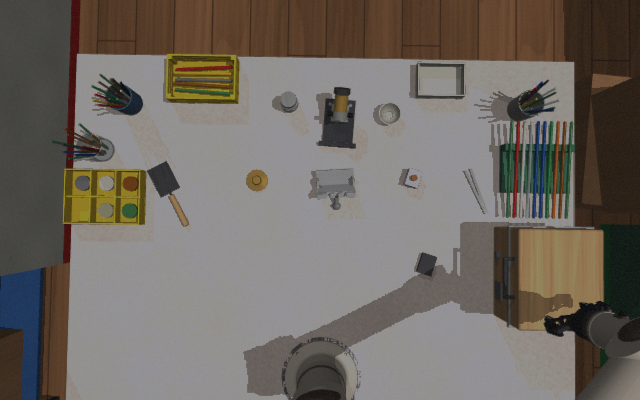

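View pics/scene0.png

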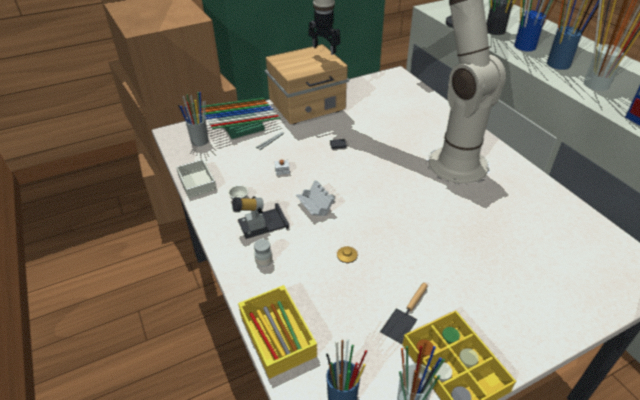

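```bash
python3 - <<'E'
import cv2,numpy as np
a=cv2.imread('pics/top0.png')[130:214,305:367]
a=cv2.resize(a,None,fx=7,fy=7,interpolation=cv2.INTER_CUBIC)
b=cv2.imread('pics/scene0.png')[170:254,290:340]
b=cv2.resize(b,None,fx=7,fy=7,interpolation=cv2.INTER_CUBIC)
cv2.imwrite('pics/c0.png',np.hstack([a,b])[:600,:800])
E
```

```text
(no output)
```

View pics/c0.png

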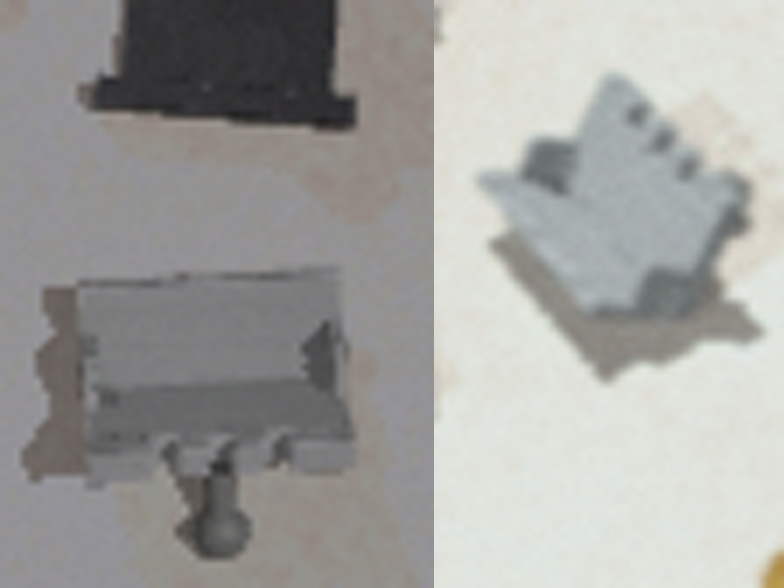

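```bash
cat > h.py <<'E'
import numpy as np
from station import ctrl
from scipy.optimize import least_squares
np.set_printoptions(precision=4,suppress=True)
def proj(n,P):
    p=ctrl.camera_params(n);c=(np.atleast_2d(P)-p['origin'])@p['orientation']
    return np.c_[p['fx']*c[:,0]/c[:,2]+p['cx'],p['fy']*c[:,1]/c[:,2]+p['cy']]
def place(v,L,tilt=0):
    L=np.array(L,float)/1000;c,s=np.cos(tilt),np.sin(tilt)
    X=c*L[:,0]-s*L[:,2];Z=s*L[:,0]+c*L[:,2]
    a=v[2];return np.c_[v[0]+np.cos(a)*X-np.sin(a)*L[:,1],v[1]+np.sin(a)*X+np.cos(a)*L[:,1],Z]
def fit(obs,tilt=0,v0=(.5,0,0)):
    """obs: list of (cam,local mm,pixel)"""
    f=lambda v:np.concatenate([(proj(n,place(v,[l],tilt))[0]-q) for n,l,q in obs])
    r=least_squares(f,v0,loss='soft_l1');return r.x,f(r.x)
E
python3 - <<'E'
from h import *
T=lambda u,v:np.array([305+u/7-.43,130+v/7-.43])
S=lambda u,v:np.array([290+(u-434)/7-.43,170+v/7-.43])
print(fit([('top',(0,55,20),T(80,107)),('top',(0,-55,20),T(355,128))],0,(.6,0,0)))
o=[('top',(60,55,0),T(78,284)),('top',(60,-55,0),T(341,267)),('top',(0,55,68),T(90,486)),('top',(0,-55,68),T(354,470)),('top',(-42,0,38),T(220,527)),
('scene',(60,55,0),S(595,312)),('scene',(60,-55,8),S(478,178)),('scene',(7,-55,68),S(612,76)),('scene',(7,55,68),S(745,183))]
v,r=fit(o,np.pi/6);print(v,r.reshape(-1,2));print(fit(o[:5],np.pi/6)[0])
print(place(v,[(60,0,0),(60,0,8),(40,0,8),(-42,0,38)],np.pi/6))
E
```

```text
(array([ 0.6784, -0.0342, -0.0632]), array([ 1.0473,  0.0567, -1.0482, -0.0547]))
[ 0.5591 -0.0348  0.0871] [[-0.3646  0.1203]
 [-0.432  -0.1776]
 [-0.0187  0.3287]
 [ 0.5777 -0.1861]
 [ 0.6376  0.7309]
 [-0.4801  1.2302]
 [ 0.1377 -1.006 ]
 [ 0.442  -0.1636]
 [-0.7044  3.1134]]
[ 0.5595 -0.0347  0.0699]
[[ 0.6108 -0.0303  0.03  ]
 [ 0.6068 -0.0307  0.0369]
 [ 0.5896 -0.0322  0.0269]
 [ 0.5039 -0.0396  0.0119]]
```

Emit:
carry_out([
  [[1,-0.94,0],0,1],
  [[1,-0.94,0],0,1],
  [[1,-0.94,0],0,1],
  [[1,-0.94,0],0,1],
  [[1,-0.94,0],0,1],
  [[1,-0.94,0],0,1],
  [[1,-0.94,0],0,1],
])

```text
t: 0.68
position: [0.3308, -0.4136, 0.2315]
orientation: [[0.926, 0.379, -0.0], [0.379, -0.926, 0.0], [-0.0, -0.0, -1.0]]
force: [0.4, -1.2, -1.0]
finger_gap: 0.999
gripper_force: 0.0
```

Emit:
carry_out([
  [[1,-0.94,0],0,1],
  [[1,-0.94,0],0,1],
  [[1,-0.94,0],0,1],
  [[1,-0.94,0],0,1],
  [[1,-0.94,0],0,1],
  [[1,-0.94,0],0,1],
  [[1,-0.94,0],0,1],
])

```text
t: 1.27
position: [0.4166, -0.2284, 0.2314]
orientation: [[0.926, 0.377, 0.0], [0.377, -0.926, -0.0], [0.0, 0.0, -1.0]]
force: [-0.3, -1.3, -0.4]
finger_gap: 1.003
gripper_force: 0.0
```

Emit:
carry_out([
  [[0.75,-0.95,0],0.144,1],
  [[0.75,-0.95,0],0.144,1],
  [[0.75,-0.95,0],0.144,1],
  [[0.75,-0.95,0],0.144,1],
  [[0.75,-0.95,0],0.144,1],
  [[0.75,-0.95,0],0.144,1],
  [[0.75,-0.95,0],0.144,1],
  [[0.75,-0.95,0],0.144,1],
])

```text
t: 1.93
position: [0.4667, -0.0578, 0.2309]
orientation: [[0.997, 0.078, -0.001], [0.078, -0.997, -0.001], [-0.001, 0.001, -1.0]]
force: [0.4, -1.2, -0.3]
finger_gap: 0.999
gripper_force: 0.0
```

```bash
python3 - <<'E'
from h import *
import cv2
s=ctrl.observe();p=ctrl.camera_params('wrist');print(s['position'],p)
cv2.imwrite('pics/w1.png',ctrl.camera('wrist')[:,:,::-1])
R=[(60,55,0),(60,-55,0),(0,55,68),(0,-55,68),(-42,0,38)]
print(proj('wrist',place((.5591,-.0348,.08),R,np.pi/6)))
print(proj('wrist',place((.6784,-.0342,-.063),[(0,55,20),(0,-55,20),(0,55,0),(0,-55,0)])))
E
```

```text
[ 0.4667 -0.0578  0.2309] {'fx': 317.8508424191728, 'fy': 317.8508424191728, 'cx': 322.52808662914737, 'cy': 202.1978496922931, 'origin': array([ 0.5405, -0.0509,  0.3723]), 'orientation': array([[ 0.078 , -0.9552, -0.2854],
       [-0.997 , -0.0749, -0.022 ],
       [-0.0004,  0.2863, -0.9581]])}
[[250.2304  29.7748]
 [363.9794  29.4099]
 [249.7409 122.6904]
 [364.6369 122.3613]
 [309.4552 140.2721]]
[[257.322  -57.3657]
 [373.7015 -37.9706]
 [261.3001 -47.3448]
 [370.6361 -29.2514]]
```

View pics/w1.png

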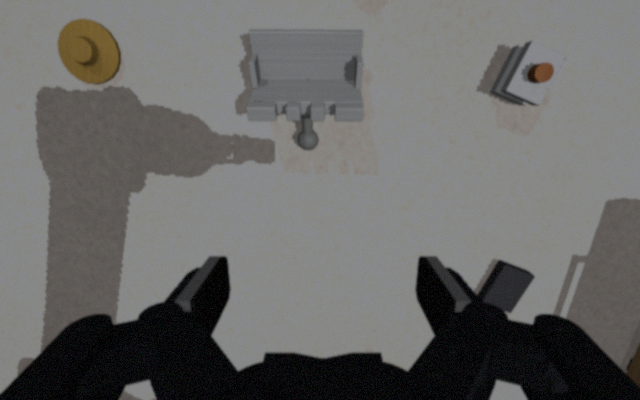

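```bash
python3 - <<'E'
from h import *
w='wrist'
v,r=fit([(w,(60,55,0),(249.5,30)),(w,(60,-55,0),(363,30)),(w,(0,55,68),(248,121.5)),(w,(0,-55,68),(363.5,121.5)),(w,(-42,0,38),(307.5,139.5))],np.pi/6)
print(v,r);b=place(v,[(-42,0,38)],np.pi/6)[0];print(b)
s=ctrl.observe();R=s['orientation'];d=b-s['position'];d[2]=.06-s['position'][2]
print((R.T@d)/.15, np.arctan2(R[1,0],R[0,0]))
E
```

```text
[ 0.5594 -0.0335  0.0737] [-0.2625 -1.0647  0.0369 -0.6316  0.172   0.4058 -0.3808  0.8223  0.5303
  0.4249]
[ 0.5042 -0.0376  0.0119]
[ 0.2616 -0.1165  1.1392] 0.07701179763420173
```

Emit:
carry_out([
  [[0.24,-0.116,0],0,0.1],
  [[0.24,-0.116,0],0,0.1],
  [[0.24,-0.116,0.2],0,0.1],
  [[0.24,-0.116,0.45],0,0.1],
  [[0.24,-0.116,0.7],0,0.1],
  [[0.24,-0.116,0.9],0,0.1],
  [[0.24,-0.116,1],0,0.1],
  [[0.24,-0.116,1],0,0.1],
])

```text
t: 2.65
position: [0.4979, -0.0373, 0.0775]
orientation: [[0.997, 0.078, -0.008], [0.078, -0.997, 0.0], [-0.008, -0.001, -1.0]]
force: [-0.5, -1.0, -0.1]
finger_gap: 0.55
gripper_force: 0.0
```

Emit:
carry_out([
  [[0,0,0.1],0,0.1],
  [[0,0,0.2],0,0.1],
  [[0,0,0.3],0,0.1],
  [[0,0,0.4],0,0.1],
  [[0,0,0.46],0,0.1],
  [[0,0,0.5],0,0.1],
  [[0,0,0.5],0,0.1],
])

```text
t: 3.23
position: [0.5012, -0.0357, 0.006]
orientation: [[0.997, 0.08, -0.001], [0.08, -0.997, -0.0], [-0.001, 0.0, -1.0]]
force: [-0.8, 0.4, 0.2]
finger_gap: 0.547
gripper_force: 0.0
```

Emit:
carry_out([
  [[0,0.01,0.01],0,-0.2],
  [[0,0.01,0.01],0,-0.3],
  [[0,0.01,0.01],0,-0.4],
  [[0,0.01,0.01],0,-0.5],
  [[0,0.01,0.01],0,-0.6],
  [[0,0.01,0.01],0,-0.6],
  [[0,0.01,0.01],0,-0.6],
  [[0,0.01,0.01],0,-0.6],
])

```text
t: 3.9
position: [0.5021, -0.0367, 0.0057]
orientation: [[0.997, 0.081, 0.001], [0.081, -0.997, -0.001], [0.001, 0.001, -1.0]]
force: [-1.2, -1.5, 5.4]
finger_gap: 0.235
gripper_force: 58.5
```

Emit:
carry_out([
  [[0,0,0],0,-0.2],
  [[0,0,0],0,-0.2],
  [[0,0,0.01],0,-0.2],
  [[0,0,0.02],0,-0.2],
  [[0,0,0.03],0,-0.2],
  [[0,0,0.04],0,-0.2],
  [[0,0,0.04],0,-0.2],
  [[0,0,0.04],0,-0.2],
])

```text
t: 4.57
position: [0.5014, -0.0362, -0.0007]
orientation: [[0.997, 0.081, -0.0], [0.081, -0.997, -0.001], [-0.0, 0.0, -1.0]]
force: [-1.5, 0.6, 8.4]
finger_gap: 0.398
gripper_force: 4.4
```

Emit:
carry_out([
  [[0,0,0],0,-0.4],
  [[0,0,0],0,-0.5],
  [[0,0,0],0,-0.6],
  [[0,0,0],0,-0.6],
  [[0,0,0],0,-0.6],
  [[0,0,0],0,-0.6],
  [[0,0,0],0,-0.6],
])

```text
t: 5.15
position: [0.5027, -0.0359, 0.0003]
orientation: [[0.997, 0.082, 0.002], [0.082, -0.997, -0.001], [0.002, 0.001, -1.0]]
force: [-3.4, 0.4, 17.2]
finger_gap: 0.245
gripper_force: 60.5
```

Emit:
carry_out([
  [[0.004,0,-0.016],0,-0.6],
  [[0.009,0,-0.032],0,-0.6],
  [[0.014,0,-0.047],0,-0.6],
  [[0.019,0,-0.063],0,-0.6],
  [[0.019,0,-0.063],0,-0.6],
  [[0.019,0,-0.063],0,-0.6],
])

```text
t: 5.65
position: [0.5034, -0.0362, 0.0078]
orientation: [[0.997, 0.081, -0.002], [0.081, -0.997, 0.0], [-0.002, -0.0, -1.0]]
force: [-0.0, 0.4, -5.5]
finger_gap: 0.24
gripper_force: 58.8
```

```bash
python3 - <<'E'
from h import *
import cv2
s=ctrl.observe();print(s['position'],s['force'])
a=ctrl.camera('scene')[165:245,255:365,::-1]
b=ctrl.camera('wrist')[:,:,::-1]
cv2.imwrite('pics/a2.png',np.vstack([cv2.resize(a,(412,300),interpolation=cv2.INTER_CUBIC),cv2.resize(b[:280,110:494],(412,300))]))
E
```

```text
[ 0.5034 -0.0362  0.0078] [-0.0278  0.3608 -5.5353]
```

View pics/a2.png

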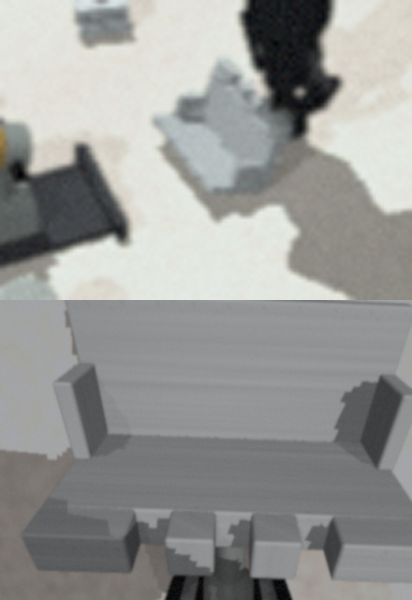

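```bash
python3 - <<'E'
from h import *
C=lambda u,v:np.array([110+u/1.073-.2,(v-300)/1.0714-.2])
o=[((14,18,68),C(168,512)),((14,5,68),C(215,512)),((14,-5,68),C(253,512)),((14,-18,68),C(300,512)),((14,28,68),C(137,512)),
((0,28,68),C(133,571)),((0,18,68),C(168,577)),((0,-18,68),C(300,577)),((14,49,8),C(107,437))]
def f(p):
    P=place(p[:3],[l for l,_ in o],p[3]);P[:,2]+=p[4]
    return (proj('wrist',P)-np.array([q for _,q in o])).ravel()
r=least_squares(f,(.559,-.0335,.074,.4,0),loss='soft_l1',x_scale=(.01,.01,.1,.1,.01));print(r.x,r.cost);print(f(r.x).reshape(-1,2))
for t in(.35,.42,.52):
    q=least_squares(lambda p:f((*p[:3],t,p[3])),(.559,-.0335,.074,0),loss='soft_l1');print(t,q.x,q.cost)
E
```

```text
[ 0.5573 -0.0324  0.0834  0.2549 -0.0038] 72.21456833405513
[[ -3.9204   0.6503]
 [ -0.1741   0.5629]
 [  1.0027   0.4956]
 [  4.7897   0.4081]
 [-11.5896   0.7176]
 [ -0.2912 -13.673 ]
 [  0.8297 -19.3282]
 [ -0.6306 -19.5266]
 [  4.0175   0.5987]]
0.35 [ 0.5634 -0.0314  0.1096 -0.0035] 89.12987062994445
0.42 [ 0.5675 -0.031   0.1094 -0.0047] 106.17334843031244
0.52 [ 0.5736 -0.0307  0.0971 -0.0054] 132.06660553512833
```

```bash
python3 - <<'E'
from h import *
import cv2
b=ctrl.camera('wrist')[:,:,::-1]
cv2.imwrite('pics/w3.png',cv2.resize(b[0:290,120:500],None,fx=2,fy=2,interpolation=cv2.INTER_CUBIC))
L=[(60,55,0),(60,55,8),(60,-55,8),(14,49,8),(14,55,68),(14,28,68),(0,28,68),(0,55,68),(14,18,56),(40,49,30),(14,49,30)]
for t in(10,15,20,25,30):
    print(t);v=np.array([.5594,-.0335,.0775])
    print(((proj('wrist',place(v,L,np.radians(t)))-[120,0])*2).astype(int).tolist())
E
```

```text
10
[[133, -10], [116, -16], [729, -13], [187, 242], [-3, 346], [208, 347], [222, 442], [25, 441], [300, 316], [122, 111], [150, 269]]
15
[[122, -12], [104, -13], [741, -11], [186, 247], [5, 391], [212, 392], [227, 477], [37, 476], [302, 351], [117, 131], [151, 285]]
20
[[111, -11], [93, -8], [754, -5], [185, 252], [16, 433], [217, 434], [233, 508], [50, 507], [303, 383], [113, 153], [152, 301]]
25
[[100, -8], [82, 0], [766, 3], [184, 258], [28, 471], [223, 472], [240, 534], [64, 533], [305, 414], [110, 177], [153, 317]]
30
[[89, 0], [71, 14], [778, 17], [184, 264], [41, 505], [229, 505], [247, 555], [77, 555], [308, 441], [107, 204], [155, 333]]
```

View pics/w3.png

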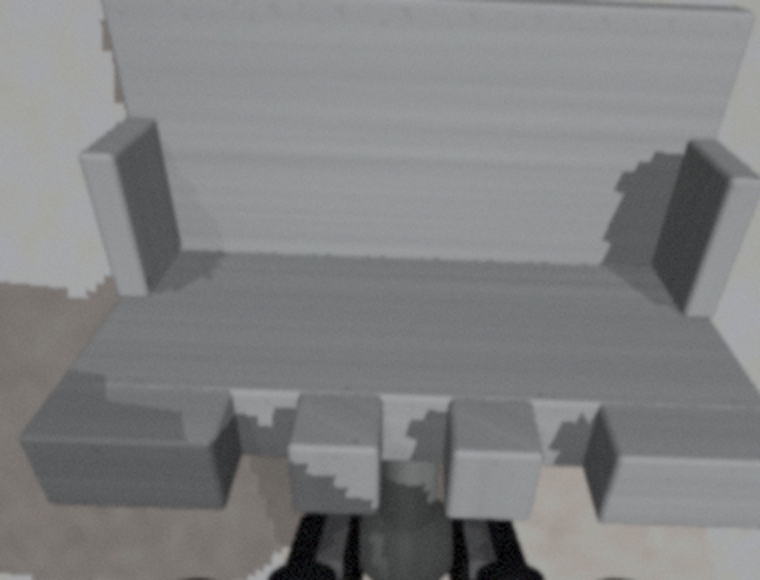

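Emit:
carry_out([
  [[0.007,0,-0.015],0,-0.6],
  [[0.014,0,-0.03],0,-0.6],
  [[0.022,0,-0.045],0,-0.6],
  [[0.03,0,-0.059],0,-0.6],
  [[0.039,0,-0.073],0,-0.6],
  [[0.049,0,-0.086],0,-0.6],
  [[0.055,0,-0.092],0,-0.6],
  [[0.06,0,-0.098],0,-0.6],
  [[0.065,0,-0.104],0,-0.6],
  [[0.068,0,-0.108],0,-0.6],
  [[0.068,0,-0.108],0,-0.6],
  [[0.068,0,-0.108],0,-0.6],
])

```text
t: 6.8
position: [0.5144, -0.0353, 0.0244]
orientation: [[0.997, 0.081, -0.0], [0.081, -0.997, 0.0], [-0.0, -0.0, -1.0]]
force: [0.2, 0.6, -5.2]
finger_gap: 0.242
gripper_force: 58.8
```

```bash
python3 - <<'E'
from h import *
import cv2
b=ctrl.camera('wrist')[:,:,::-1]
print(ctrl.observe()['force'],ctrl.observe()['moment'])
cv2.imwrite('pics/w4.png',cv2.resize(b[0:290,120:500],None,fx=2,fy=2,interpolation=cv2.INTER_CUBIC))
L=[(60,55,0),(60,55,8),(60,-55,8),(14,49,8),(14,55,68),(14,28,68),(0,28,68),(0,55,68),(14,18,56),(40,49,30),(14,49,30)]
for t in(-5,0,5,10):
    print(t);v=np.array([.5594,-.0335,.0775])
    print(((proj('wrist',place(v,L,np.radians(t)))-[120,0])*2).astype(int).tolist())
E
```

```text
[-0.2536  0.3273 -4.958 ] [ 0.0156  0.2832 -0.0056]
-5
[[192, 82], [181, 71], [656, 73], [218, 274], [67, 275], [242, 275], [246, 366], [76, 365], [318, 275], [180, 144], [188, 274]]
0
[[185, 76], [173, 69], [665, 71], [217, 277], [67, 314], [242, 315], [249, 402], [80, 401], [318, 305], [175, 156], [187, 287]]
5
[[178, 72], [165, 68], [674, 70], [216, 281], [70, 354], [244, 354], [251, 436], [86, 436], [318, 334], [170, 169], [187, 301]]
10
[[170, 71], [157, 70], [683, 72], [215, 285], [74, 392], [246, 392], [255, 468], [93, 467], [318, 363], [166, 185], [187, 314]]
```

View pics/w4.png

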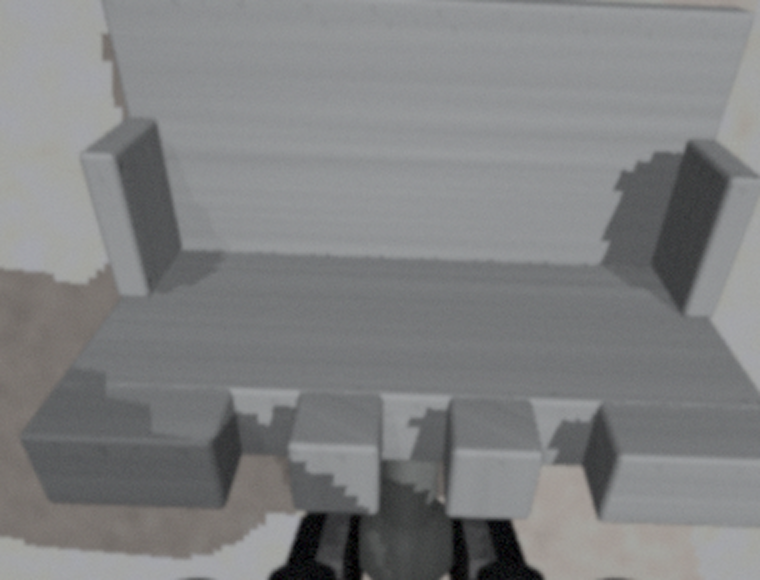

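```bash
python3 - <<'E'
from h import *
C=lambda u,v:np.array([120+u/2-.25,v/2-.25])
o=[((14,55,68),C(22,437)),((14,28,68),C(212,439)),((0,28,68),C(222,506)),((0,55,68),C(50,501)),((14,18,68),C(290,446)),((14,5,68),C(380,446)),((0,18,68),C(300,512)),
((14,-5,68),C(447,453)),((14,-18,68),C(540,455)),((14,-28,68),C(618,458)),((0,-28,68),C(607,520)),((14,49,8),C(181,250)),((60,55,8),C(104,0)),((60,-55,8),C(748,11)),((40,49,30),C(157,120)),((40,55,30),C(130,120))]
def f(p):
    P=place(p[:3],[l for l,_ in o],p[3]);P[:,2]+=p[4]
    return (proj('wrist',P)-np.array([q for _,q in o])).ravel()
r=least_squares(f,(.559,-.0335,.074,.4,0),loss='soft_l1',x_scale=(.01,.01,.1,.1,.01));print(r.x,np.degrees(r.x[3]),r.cost);print(f(r.x).reshape(-1,2))
E
```

```text
[ 0.5691 -0.0317  0.0403  0.3775  0.0139] 21.629348182108043 108.76384186451665
[[ -0.6641  -2.2244]
 [  1.7229   0.5685]
 [  3.452    1.3978]
 [  0.7803   0.5474]
 [ -1.3713  -1.5331]
 [  0.1751   0.2797]
 [ -2.8421  -0.3664]
 [  2.3794  -1.8297]
 [  2.1649  -1.027 ]
 [ -1.3306  -1.1442]
 [ -6.8304   1.2829]
 [  3.1678  -0.0012]
 [ -0.0398  -3.5694]
 [  2.4452   6.0142]
 [-18.4971  18.5525]
 [-23.75    17.733 ]]
```

Emit:
carry_out([
  [[0,0,0.02],0,-0.6],
  [[0,0,0.04],0,-0.6],
  [[0,0,0.06],0,-0.6],
  [[0,0,0.07],0,-0.6],
  [[0,0,0.07],0,-0.6],
])

```text
t: 7.27
position: [0.514, -0.0352, 0.0133]
orientation: [[0.997, 0.081, -0.001], [0.081, -0.997, 0.0], [-0.001, -0.0, -1.0]]
force: [-0.0, -0.8, -5.2]
finger_gap: 0.242
gripper_force: 58.8
```

Emit:
carry_out([
  [[0,0,0.01],0,-0.6],
  [[0,0,0.01],0,-0.6],
  [[0,0,0.01],0,-0.6],
])

```text
t: 7.52
position: [0.5145, -0.0352, 0.0124]
orientation: [[0.997, 0.081, -0.0], [0.081, -0.997, 0.0], [-0.0, -0.0, -1.0]]
force: [0.2, 0.7, -5.0]
finger_gap: 0.241
gripper_force: 58.8
```

Emit:
carry_out([
  [[0,0,0.01],0,-0.6],
  [[0,0,0.01],0,-0.6],
  [[0,0,0.01],0,-0.6],
])

```text
t: 7.77
position: [0.5144, -0.0353, 0.0109]
orientation: [[0.997, 0.081, -0.0], [0.081, -0.997, -0.0], [-0.0, 0.0, -1.0]]
force: [-0.3, -0.7, -5.1]
finger_gap: 0.243
gripper_force: 58.8
```

Emit:
carry_out([
  [[0,0,0.01],0,-0.6],
  [[0,0,0.01],0,-0.6],
  [[0,0,0.01],0,-0.6],
])

```text
t: 8.02
position: [0.5144, -0.0353, 0.0094]
orientation: [[0.997, 0.081, -0.0], [0.081, -0.997, 0.0], [-0.0, -0.0, -1.0]]
force: [-0.7, -0.9, -4.9]
finger_gap: 0.242
gripper_force: 58.8
```

Emit:
carry_out([
  [[0,0,0.01],0,-0.6],
  [[0,0,0.01],0,-0.6],
  [[0,0,0.01],0,-0.6],
])

```text
t: 8.27
position: [0.5144, -0.0353, 0.0079]
orientation: [[0.997, 0.081, -0.0], [0.081, -0.997, 0.0], [-0.0, -0.0, -1.0]]
force: [-0.6, -0.0, -4.9]
finger_gap: 0.239
gripper_force: 58.9
```

Emit:
carry_out([
  [[0,0,0.01],0,-0.6],
  [[0,0,0.01],0,-0.6],
  [[0,0,0.01],0,-0.6],
])

```text
t: 8.52
position: [0.5146, -0.0352, 0.0065]
orientation: [[0.997, 0.081, 0.0], [0.081, -0.997, 0.0], [0.0, -0.0, -1.0]]
force: [0.1, 0.0, -4.3]
finger_gap: 0.242
gripper_force: 58.9
```

Emit:
carry_out([
  [[0,0,0.01],0,-0.6],
  [[0,0,0.01],0,-0.6],
  [[0,0,0.01],0,-0.6],
])

```text
t: 8.77
position: [0.5146, -0.0353, 0.005]
orientation: [[0.997, 0.081, 0.0], [0.081, -0.997, -0.0], [0.0, 0.0, -1.0]]
force: [-1.6, 0.4, -2.9]
finger_gap: 0.241
gripper_force: 59.0
```

Emit:
carry_out([
  [[0,0,0],0,-0.54],
  [[0,0,0],0,-0.54],
  [[0,0,0],0,-0.54],
])

```text
t: 9.02
position: [0.5146, -0.0353, 0.005]
orientation: [[0.997, 0.081, 0.0], [0.081, -0.997, -0.0], [0.0, 0.0, -1.0]]
force: [0.7, -0.5, -2.9]
finger_gap: 0.244
gripper_force: 59.0
```

Emit:
carry_out([
  [[0,0,0],0,-0.515],
  [[0,0,0],0,-0.515],
  [[0,0,0],0,-0.515],
])

```text
t: 9.27
position: [0.5146, -0.0352, 0.005]
orientation: [[0.997, 0.081, 0.0], [0.081, -0.997, -0.0], [0.0, 0.0, -1.0]]
force: [-0.2, -1.1, -2.5]
finger_gap: 0.247
gripper_force: 50.2
```

Force is controllable by the command; continue loosening in small steps.

Emit:
carry_out([
  [[0,0,0],0,-0.507],
  [[0,0,0],0,-0.507],
  [[0,0,0],0,-0.507],
])

```text
t: 9.52
position: [0.5146, -0.0353, 0.005]
orientation: [[0.997, 0.081, 0.0], [0.081, -0.997, -0.0], [0.0, 0.0, -1.0]]
force: [0.0, -0.4, -2.9]
finger_gap: 0.247
gripper_force: 42.6
```

Emit:
carry_out([
  [[0,0,0],0,-0.499],
  [[0,0,0],0,-0.499],
  [[0,0,0],0,-0.499],
])

```text
t: 9.77
position: [0.5146, -0.0352, 0.005]
orientation: [[0.997, 0.081, 0.0], [0.081, -0.997, 0.0], [0.0, 0.0, -1.0]]
force: [0.6, -0.5, -2.3]
finger_gap: 0.256
gripper_force: 35.3
```

Emit:
carry_out([
  [[0,0,0],0,-0.49],
  [[0,0,0],0,-0.487],
  [[0,0,0],0,-0.484],
  [[0,0,0],0,-0.484],
])

```text
t: 10.1
position: [0.5146, -0.0353, 0.005]
orientation: [[0.997, 0.081, 0.0], [0.081, -0.997, -0.0], [0.0, 0.0, -1.0]]
force: [-1.2, 0.2, -1.1]
finger_gap: 0.255
gripper_force: 22.8
```

Emit:
carry_out([
  [[0,0,0],0,-0.481],
  [[0,0,0],0,-0.478],
  [[0,0,0],0,-0.478],
])

```text
t: 10.35
position: [0.5147, -0.0353, 0.005]
orientation: [[0.997, 0.081, 0.0], [0.081, -0.997, 0.0], [0.0, 0.0, -1.0]]
force: [1.0, -0.5, -1.1]
finger_gap: 0.263
gripper_force: 18.2
```

Emit:
carry_out([
  [[0,0,-0.01],0,-0.478],
  [[0,0,-0.02],0,-0.478],
  [[0,0,-0.02],0,-0.478],
])

```text
t: 10.6
position: [0.5152, -0.0351, 0.0085]
orientation: [[0.997, 0.081, 0.001], [0.081, -0.997, 0.0], [0.001, -0.0, -1.0]]
force: [2.0, 0.4, -2.3]
finger_gap: 0.263
gripper_force: 18.2
```

Emit:
carry_out([
  [[0,0,0],0,-0.475],
  [[0,0,0],0,-0.473],
  [[0.006,0,-0.01],0,-0.473],
  [[0.012,0,-0.02],0,-0.473],
  [[0.012,0,-0.02],0,-0.473],
])

```text
t: 11.02
position: [0.516, -0.0351, 0.0111]
orientation: [[0.997, 0.081, -0.001], [0.081, -0.997, -0.0], [-0.001, 0.0, -1.0]]
force: [0.1, 0.7, -1.5]
finger_gap: 0.27
gripper_force: 14.7
```

Emit:
carry_out([
  [[0.006,0,-0.01],0,-0.473],
  [[0.012,0,-0.02],0,-0.473],
  [[0.012,0,-0.02],0,-0.473],
])

```text
t: 11.27
position: [0.5176, -0.035, 0.0141]
orientation: [[0.997, 0.081, -0.001], [0.081, -0.997, -0.0], [-0.001, 0.0, -1.0]]
force: [-1.9, 0.8, -0.4]
finger_gap: 0.266
gripper_force: 14.7
```

```bash
python3 - <<'E'
from h import *
import cv2
b=ctrl.camera('wrist')[:,:,::-1]
print(ctrl.observe()['force'],ctrl.observe()['moment'])
cv2.imwrite('pics/w5.png',cv2.resize(b[0:290,120:500],None,fx=2,fy=2,interpolation=cv2.INTER_CUBIC))
E
```

```text
[-1.2956  0.1393 -0.1785] [-0.0216  0.3578  0.0441]
```

View pics/w5.png

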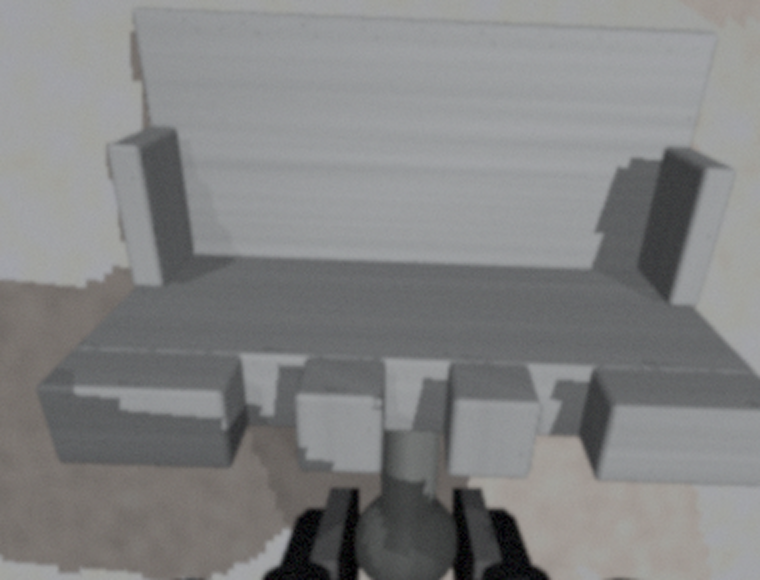

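```bash
cat >> h.py <<'E'
def fit5(o,sc=2,ox=120,z0=None):
    q=np.array([(ox+u/sc-.25,v/sc-.25) for _,(u,v) in o]);L=[l for l,_ in o]
    def f(p):
        P=place(p[:3],L,p[3]);P[:,2]+=p[4] if z0 is None else z0
        return (proj('wrist',P)-q).ravel()
    r=least_squares(f,(.559,-.0335,.05,.2,0),loss='soft_l1',x_scale=(.01,.01,.1,.1,.01))
    return r.x,np.degrees(r.x[3]),r.cost
E
python3 - <<'E'
from h import *
o=[((14,55,68),(40,387)),((14,28,68),(225,390)),((0,28,68),(232,466)),((0,55,68),(62,460)),((14,18,68),(299,394)),((14,5,68),(385,396)),((0,18,68),(307,470)),((0,5,68),(386,472)),
((14,-5,68),(450,400)),((14,-18,68),(538,402)),((14,-28,68),(612,404)),((0,-28,68),(602,478)),((14,49,8),(192,256)),((60,55,8),(134,8)),((60,-55,8),(716,31)),((0,-5,68),(448,474)),((0,-18,68),(531,475))]
print(fit5(o),fit5(o,z0=0))
E
```

```text
(array([ 0.5705, -0.0318,  0.0497,  0.2653, -0.0028]), np.float64(15.202859162368512), np.float64(20.796734247224734)) (array([ 0.5699, -0.032 ,  0.049 ,  0.2428,  0.    ]), np.float64(13.910631401129605), np.float64(45.082245693172474))
```

Emit:
carry_out([
  [[0.004,0,-0.007],0,-0.473],
  [[0.008,0,-0.014],0,-0.473],
  [[0.012,0,-0.021],0,-0.473],
  [[0.016,0,-0.028],0,-0.473],
  [[0.021,0,-0.035],0,-0.473],
  [[0.025,0,-0.042],0,-0.473],
  [[0.03,0,-0.049],0,-0.473],
  [[0.035,0,-0.056],0,-0.473],
  [[0.035,0,-0.056],0,-0.473],
])

```text
t: 12.07
position: [0.5238, -0.0346, 0.0227]
orientation: [[0.997, 0.081, 0.001], [0.081, -0.997, -0.0], [0.001, 0.0, -1.0]]
force: [-0.7, 0.2, -0.2]
finger_gap: 0.26
gripper_force: 14.8
```

Emit:
carry_out([
  [[0.004,0,-0.005],0,-0.473],
  [[0.008,0,-0.01],0,-0.473],
  [[0.01,0,-0.014],0,-0.473],
  [[0.01,0,-0.014],0,-0.473],
])

```text
t: 12.4
position: [0.5255, -0.0346, 0.0247]
orientation: [[0.997, 0.081, 0.001], [0.081, -0.997, -0.0], [0.001, 0.0, -1.0]]
force: [1.0, -1.9, -0.6]
finger_gap: 0.263
gripper_force: 14.7
```

```bash
python3 - <<'E'
from h import *
import cv2
b=ctrl.camera('wrist')[:,:,::-1]
s=ctrl.observe();print(s['force'],s['moment'],s['position'])
cv2.imwrite('pics/w6.png',cv2.resize(b[0:290,120:500],None,fx=2,fy=2,interpolation=cv2.INTER_CUBIC))
E
```

```text
[ 0.4358 -1.4159 -1.0119] [-0.3332 -0.1096 -0.0424] [ 0.5254 -0.0346  0.0246]
```

View pics/w6.png

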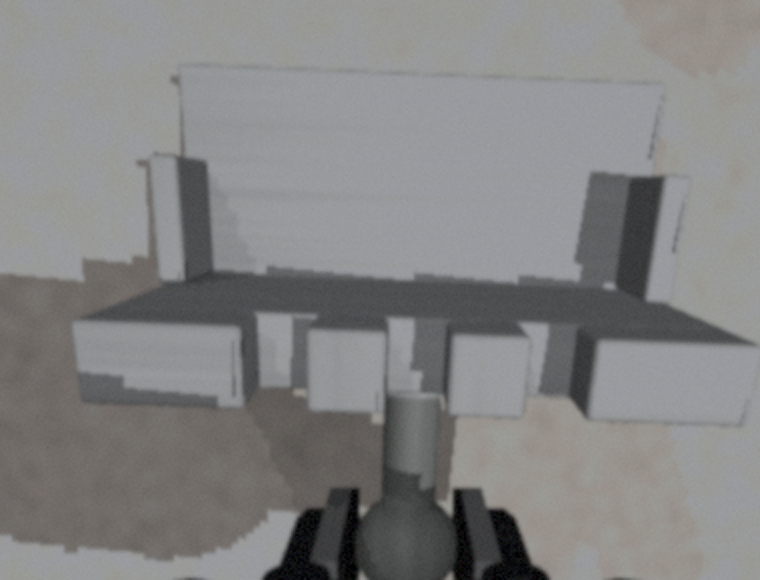

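```bash
python3 - <<'E'
from h import *
o=[((14,55,68),(76,323)),((14,28,68),(240,327)),((0,28,68),(245,405)),((0,55,68),(82,403)),((14,18,68),(309,330)),((14,5,68),(386,331)),((0,18,68),(310,409)),((0,5,68),(386,412)),
((14,-5,68),(450,334)),((14,-18,68),(527,336)),((14,-28,68),(597,339)),((0,-28,68),(590,418)),((14,-55,68),(757,345)),((0,-55,68),(745,423)),((14,49,8),(212,272)),((60,55,8),(180,66)),((60,-55,8),(662,84)),((0,-5,68),(448,413)),((0,-18,68),(524,415))]
print(fit5(o),fit5(o,z0=0))
E
```

```text
(array([ 0.5702, -0.0316,  0.0487,  0.0408, -0.0034]), np.float64(2.3386030719938935), np.float64(20.487433881119898)) (array([ 0.5695, -0.0316,  0.048 ,  0.0207,  0.    ]), np.float64(1.1877157174256519), np.float64(48.30633643176047))
```

Emit:
carry_out([
  [[0,0,-0.004],0,-0.473],
  [[0,0,-0.006],0,-0.47],
  [[0,0,-0.006],0,-0.465],
  [[0,0,-0.006],0,-0.46],
  [[0,0,-0.006],0,-0.45],
  [[0,0,-0.006],0,-0.43],
  [[0,0,-0.006],0,-0.4],
  [[0,0,-0.006],0,-0.4],
  [[0,0,-0.006],0,-0.4],
  [[0,0,-0.006],0,-0.4],
])

```text
t: 13.28
position: [0.5246, -0.0344, 0.0253]
orientation: [[0.997, 0.081, -0.0], [0.081, -0.997, 0.0], [-0.0, -0.0, -1.0]]
force: [0.4, 0.3, -0.3]
finger_gap: 0.3
gripper_force: 0.0
```

```bash
python3 - <<'E'
from h import *
import cv2
s=ctrl.observe();print(s['force'],s['position'])
w=ctrl.camera('wrist')[:,:,::-1];cv2.imwrite('pics/w7.png',w)
# compare with predicted standing model: edge shift relative to w6 by template matching
a=cv2.imread('pics/w6.png',0);b=cv2.cvtColor(cv2.resize(w[0:290,120:500],None,fx=2,fy=2,interpolation=cv2.INTER_CUBIC),6)
for n,(x,y) in dict(tl=(76,323),tlb=(245,405),tr=(757-20,345),trb=(590,418),fl=(180,66),fr=(662,84),m1=(309,330),m2=(524,415),cl=(150,155)).items():
    t=a[y-20:y+20,x-20:x+20]
    Y,X=max(0,y-45),max(0,x-45);r=cv2.matchTemplate(b[Y:y+45,X:x+45],t,5);_,m,_,l=cv2.minMaxLoc(r)
    print(n,round(m,2),l[0]+X+20-x,l[1]+Y+20-y)
E
```

```text
[ 0.3604  0.2603 -0.3378] [ 0.5246 -0.0344  0.0253]
tl 0.96 2 -21
tlb 0.96 0 -19
tr 0.97 -7 -18
trb 0.99 1 -16
fl 0.78 7 -12
fr 0.65 -2 0
m1 0.91 2 -19
m2 0.67 1 -17
cl 0.81 4 -9
```

```bash
python3 - <<'E'
from h import *
o=[((14,55,68),(78,302)),((14,28,68),(242,307)),((0,28,68),(245,386)),((14,18,68),(311,311)),((0,-28,68),(591,402)),((14,-55,68),(750,327)),((0,-18,68),(525,398)),((60,55,8),(185,58)),((60,-55,8),(660,78))]
print(fit5(o),fit5(o,z0=0))
E
```

```text
(array([ 0.5712, -0.0311,  0.0436,  0.0282, -0.005 ]), np.float64(1.6145207219043778), np.float64(13.955919253794885)) (array([ 0.5701, -0.0317,  0.0462,  0.0005,  0.    ]), np.float64(0.028585575278370495), np.float64(31.18237463923088))
```

Emit:
carry_out([
  [[0,0,0],0,-0.45],
  [[0,0,0],0,-0.47],
  [[0,0,0],0,-0.488],
  [[0,0,0],0,-0.488],
  [[0,0,0],0,-0.488],
])

```text
t: 13.75
position: [0.5246, -0.0343, 0.0254]
orientation: [[0.997, 0.081, -0.0], [0.081, -0.997, 0.0], [-0.0, -0.0, -1.0]]
force: [-1.9, 0.6, 1.9]
finger_gap: 0.262
gripper_force: 20.1
```

Emit:
carry_out([
  [[0.02,0,0],0.004,-0.488],
  [[0.045,-0.002,0],0.009,-0.488],
  [[0.07,-0.003,0],0.014,-0.488],
  [[0.095,-0.004,0],0.019,-0.488],
  [[0.12,-0.005,0],0.024,-0.488],
  [[0.145,-0.006,0],0.029,-0.488],
  [[0.17,-0.007,0],0.034,-0.488],
  [[0.195,-0.008,0],0.039,-0.488],
  [[0.22,-0.009,0],0.044,-0.488],
  [[0.245,-0.01,0],0.048,-0.488],
  [[0.26,-0.01,0],0.052,-0.488],
  [[0.26,-0.01,0],0.052,-0.488],
])

```text
t: 14.75
position: [0.5622, -0.0298, 0.0252]
orientation: [[1.0, -0.028, -0.003], [-0.028, -1.0, -0.001], [-0.003, 0.001, -1.0]]
force: [-5.2, 0.3, 5.6]
finger_gap: 0.261
gripper_force: 20.3
```

```bash
python3 - <<'E'
from h import *
import cv2
s=ctrl.observe();print(s['force'],s['position'])
w=ctrl.camera('wrist')[:,:,::-1]
cv2.imwrite('pics/w8.png',cv2.resize(w[0:285,120:500],None,fx=2,fy=2,interpolation=cv2.INTER_CUBIC))
E
```

```text
[-5.2234  0.3186  5.5573] [ 0.5622 -0.0298  0.0252]
```

View pics/w8.png

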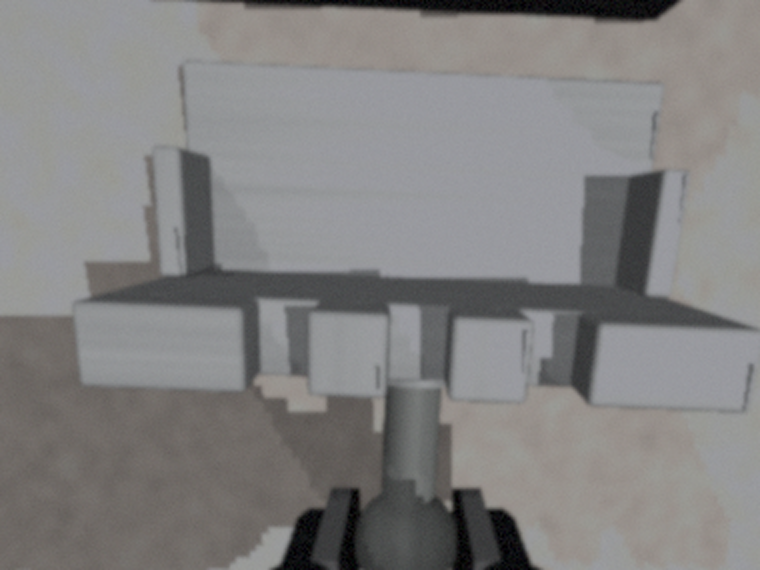

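```bash
python3 - <<'E'
from h import *
o=[((14,55,68),(76,302)),((14,28,68),(243,307)),((0,28,68),(247,388)),((0,55,68),(82,384)),((14,18,68),(310,311)),((14,5,68),(388,313)),((0,5,68),(387,394)),((14,-5,68),(451,316)),((14,-28,68),(597,324)),((0,-28,68),(591,404)),((14,-55,68),(760,329)),((0,-55,68),(745,409)),((60,55,8),(182,62)),((60,-55,8),(661,84)),((60,55,0),(187,70))]
print(fit5(o),fit5(o,z0=0))
p=ctrl.camera_params('wrist')
def ray(u,v,z):
    d=p['orientation']@[(120+u/2-.25-p['cx'])/p['fx'],(v/2-.25-p['cy'])/p['fy'],1];return p['origin']+d*(z-p['origin'][2])/d[2]
a,b=ray(658,19,0),ray(250,6,0);d=a-b;print(a,b,np.arctan2(d[0],-d[1]),ray(152,0,0))
yaw=np.arctan2(d[0],-d[1]);print('torch', a[:2]+.055*np.array([-np.sin(-0),0])) 
E
```

```text
(array([ 0.6072, -0.0316, -0.0671,  0.0041, -0.0032]), np.float64(0.2335005214858478), np.float64(12.364899871806251)) (array([ 0.6066, -0.0317, -0.0671, -0.0127,  0.    ]), np.float64(-0.7255007673935087), np.float64(36.55680783972596))
[ 0.6778 -0.0901  0.    ] [0.683  0.0039 0.    ] -0.05593824918071938 [0.6849 0.0262 0.    ]
torch [ 0.6778 -0.0901]
```

Emit:
carry_out([
  [[0.015,0,0],0,-0.488],
  [[0.03,0,0],0,-0.488],
  [[0.045,0.001,0],0,-0.488],
  [[0.058,0.001,0],0,-0.488],
  [[0.07,0.002,0],0,-0.488],
  [[0.076,0.002,0],0,-0.488],
  [[0.076,0.002,0],0,-0.488],
])

```text
t: 15.38
position: [0.573, -0.0304, 0.0251]
orientation: [[1.0, -0.028, -0.004], [-0.028, -1.0, -0.001], [-0.004, 0.001, -1.0]]
force: [-5.9, -0.2, 5.9]
finger_gap: 0.257
gripper_force: 20.4
```

Emit:
carry_out([
  [[0.005,0,0],0,-0.488],
  [[0.01,0,0],0,-0.488],
  [[0.01,0,0],0,-0.488],
])

```text
t: 15.63
position: [0.5743, -0.0305, 0.0251]
orientation: [[1.0, -0.028, -0.004], [-0.028, -1.0, -0.001], [-0.004, 0.001, -1.0]]
force: [-6.1, 0.3, 6.5]
finger_gap: 0.261
gripper_force: 20.4
```

Emit:
carry_out([
  [[0.005,0,0],0,-0.488],
  [[0.01,0,0],0,-0.488],
  [[0.01,0,0],0,-0.488],
])

```text
t: 15.88
position: [0.5755, -0.0305, 0.025]
orientation: [[1.0, -0.028, -0.005], [-0.028, -1.0, -0.001], [-0.005, 0.001, -1.0]]
force: [-6.4, 0.2, 7.0]
finger_gap: 0.259
gripper_force: 20.4
```

Emit:
carry_out([
  [[0.005,0,0],0,-0.488],
  [[0.01,0,0],0,-0.488],
  [[0.01,0,0],0,-0.488],
])

```text
t: 16.13
position: [0.5756, -0.0306, 0.025]
orientation: [[1.0, -0.028, -0.008], [-0.028, -1.0, -0.001], [-0.008, 0.002, -1.0]]
force: [-12.5, -0.1, 10.9]
finger_gap: 0.262
gripper_force: 20.7
```

Emit:
carry_out([
  [[0.005,0,0],0,-0.488],
  [[0.01,0,0],0,-0.488],
  [[0.01,0,0],0,-0.488],
])

```text
t: 16.38
position: [0.5756, -0.0306, 0.0249]
orientation: [[1.0, -0.028, -0.01], [-0.028, -1.0, -0.002], [-0.01, 0.002, -1.0]]
force: [-15.0, 1.4, 14.8]
finger_gap: 0.261
gripper_force: 20.9
```

Emit:
carry_out([
  [[0.005,0,0],0,-0.488],
  [[0.01,0,0],0,-0.488],
  [[0.01,0,0],0,-0.488],
])

```text
t: 16.63
position: [0.5756, -0.0306, 0.0248]
orientation: [[1.0, -0.028, -0.013], [-0.028, -1.0, -0.002], [-0.013, 0.003, -1.0]]
force: [-18.6, 0.2, 19.3]
finger_gap: 0.26
gripper_force: 21.1
```

Emit:
carry_out([
  [[-0.01,0,0],0,-0.488],
  [[-0.02,0,0],0,-0.488],
  [[-0.03,0,0],0,-0.488],
  [[-0.03,0,0],0,-0.488],
])

```text
t: 16.97
position: [0.5756, -0.0306, 0.025]
orientation: [[1.0, -0.028, -0.004], [-0.028, -1.0, -0.001], [-0.004, 0.001, -1.0]]
force: [-6.4, 1.2, 6.1]
finger_gap: 0.262
gripper_force: 20.4
```

Emit:
carry_out([
  [[-0.005,0,0],0,-0.488],
  [[-0.01,0,-0.003],0,-0.488],
  [[-0.01,0,-0.006],0,-0.488],
  [[-0.01,0,-0.006],0,-0.488],
])

```text
t: 17.3
position: [0.576, -0.0306, 0.0258]
orientation: [[1.0, -0.028, -0.001], [-0.028, -1.0, -0.0], [-0.001, 0.0, -1.0]]
force: [-2.3, 1.3, -2.3]
finger_gap: 0.26
gripper_force: 20.0
```

Unloaded; release gently.

Emit:
carry_out([
  [[0,0,0.002],0,-0.48],
  [[0,0,0.002],0,-0.47],
  [[0,0,0.002],0,-0.465],
  [[0,0,0.002],0,-0.46],
  [[0,0,0.002],0,-0.45],
  [[0,0,0.002],0,-0.4],
  [[0,0,0.002],0,-0.2],
  [[0,0,0.002],0,-0.1],
  [[0,0,0.002],0,0],
  [[0,0,0.002],0,0],
])

```text
t: 18.13
position: [0.5771, -0.0303, 0.0263]
orientation: [[1.0, -0.028, 0.001], [-0.028, -1.0, 0.0], [0.001, -0.0, -1.0]]
force: [-0.7, 0.6, -1.1]
finger_gap: 0.501
gripper_force: 0.0
```

```bash
python3 - <<'E'
from h import *
import cv2
s=ctrl.observe();print(s['force'],s['position'],s['finger_gap'])
w=ctrl.camera('wrist')[:,:,::-1];cv2.imwrite('pics/w9.png',w)
a=cv2.imread('pics/w8.png',0);b=cv2.cvtColor(cv2.resize(w[0:290,120:500],None,fx=2,fy=2,interpolation=cv2.INTER_CUBIC),6)
pts=[((14,55,68),(76,302)),((14,28,68),(243,307)),((0,28,68),(247,388)),((0,55,68),(82,384)),((14,18,68),(310,311)),((0,5,68),(387,394)),((14,-28,68),(597,324)),((0,-28,68),(591,404)),((0,-55,68),(740,409)),((60,55,8),(182,62)),((60,-55,8),(661,84))]
o=[]
for L,(x,y) in pts:
    t=a[y-18:y+18,x-18:x+18];Y,X=max(0,y-45),max(0,x-45)
    r=cv2.matchTemplate(b[Y:y+45,X:x+45],t,5);_,m,_,l=cv2.minMaxLoc(r)
    q=(l[0]+X+18,l[1]+Y+18);print(L,round(m,2),q[0]-x,q[1]-y)
    if m>.8:o.append((L,q))
print(fit5(o),fit5(o,z0=0))
E
```

```text
[-0.6732  0.6117 -1.0894] [ 0.5771 -0.0303  0.0263] 0.5006099009651015
(14, 55, 68) 0.92 4 5
(14, 28, 68) 0.99 4 4
(0, 28, 68) 0.93 3 5
(0, 55, 68) 0.99 7 3
(14, 18, 68) 0.93 5 5
(0, 5, 68) 0.95 2 3
(14, -28, 68) 1.0 -1 4
(0, -28, 68) 0.99 -1 2
(0, -55, 68) 0.61 2 2
(60, 55, 8) 0.52 4 27
(60, -55, 8) 0.42 -26 2
(array([ 0.6257, -0.0329, -0.0681,  0.0718, -0.0028]), np.float64(4.114295694814875), np.float64(6.5585290804557665)) (array([ 0.6113, -0.0321, -0.0622, -0.1479,  0.    ]), np.float64(-8.47433294238679), np.float64(10.808426080907601))
```

Emit:
carry_out([
  [[0,0,-0.1],0,0],
  [[0,0,-0.25],0,0],
  [[0,0,-0.45],0,0],
  [[0,0,-0.667],0,-1],
  [[0,0,-0.667],0,-1],
  [[0.15,-0.12,-0.667],0,-1],
  [[0.3,-0.24,-0.667],0,-1],
  [[0.349,-0.272,-0.667],0,-1],
  [[0.349,-0.272,-0.667],0,-1],
  [[0.349,-0.272,-0.667],0,-1],
  [[0.349,-0.272,-0.667],0,-1],
])

```text
t: 19.1
position: [0.6288, 0.0079, 0.1253]
orientation: [[1.0, -0.028, -0.002], [-0.028, -1.0, -0.001], [-0.002, 0.001, -1.0]]
force: [0.7, -0.3, 0.2]
finger_gap: -0.006
gripper_force: 0.0
```

```bash
python3 - <<'E'
from h import *
import cv2
s=ctrl.observe();print(s['position'],s['finger_gap'],s['force'])
w=ctrl.camera('wrist')[:,:,::-1];cv2.imwrite('pics/w10.png',w)
g=cv2.cvtColor(w,6)
# render-free check: predicted pixels and bar/rest boundary along lines x of rest
p=ctrl.camera_params('wrist')
v=(.620,-.0315,-.062);print(proj('wrist',place(v,[(60,55,8),(60,-55,8),(14,55,68),(14,28,68),(0,28,68),(0,55,68),(14,49,8)])).round().tolist())
print('bar',proj('wrist',place((.68,-.0345,-.06),[(0,55,20),(0,-55,20)])).round().tolist())
for y in(40,20,0,-20,-40):
    P=proj('wrist',place(v,[(x,y,8) for x in range(30,76,2)])).round().astype(int)
    print(y,[int(g[b,a]) if 0<=b<400 and 0<=a<640 else -1 for a,b in P])
E
```

```text
[0.6288 0.0079 0.1253] -0.006087651005188434 [ 0.7209 -0.2743  0.2163]
[[307.0, 133.0], [444.0, 138.0], [301.0, 211.0], [342.0, 213.0], [341.0, 232.0], [301.0, 231.0], [313.0, 189.0]]
bar [[305.0, 134.0], [449.0, 139.0]]
40 [157, 156, 154, 155, 156, 156, 156, 155, 157, 157, 150, 146, 149, 148, 147, 139, 58, 53, 52, 52, 51, 47, 46]
20 [157, 159, 155, 157, 156, 156, 156, 157, 157, 155, 153, 151, 153, 153, 151, 143, 58, 54, 51, 50, 53, 46, 52]
0 [155, 156, 156, 158, 157, 158, 158, 157, 157, 155, 154, 155, 157, 157, 153, 119, 58, 55, 55, 54, 53, 49, 52]
-20 [157, 157, 157, 155, 159, 158, 155, 158, 155, 156, 151, 156, 157, 156, 154, 118, 63, 55, 49, 52, 51, 46, 55]
-40 [122, 122, 115, 153, 151, 142, 156, 155, 152, 154, 153, 156, 155, 154, 155, 119, 56, 57, 50, 53, 50, 45, 48]
```

Emit:
carry_out([
  [[0.005,0,0.1],0,-1],
  [[0.007,0,0.2],0,-1],
  [[0.007,0,0.28],0,-1],
  [[0.007,0,0.33],0,-1],
  [[0.007,0,0.355],0,-1],
  [[0.007,0,0.37],0,-1],
  [[0.007,0,0.375],0,-1],
  [[0.007,0,0.38],0,-1],
  [[0.007,0,0.385],0,-1],
  [[0.007,0,0.39],0,-1],
  [[0.007,0,0.39],0,-1],
])

```text
t: 20.07
position: [0.6315, 0.009, 0.0682]
orientation: [[1.0, -0.028, 0.001], [-0.028, -1.0, -0.0], [0.001, -0.0, -1.0]]
force: [-0.5, 0.0, 1.8]
finger_gap: -0.002
gripper_force: 1.0
```

Emit:
carry_out([
  [[0,0,0.007],0,-1],
  [[0,0,0.014],0,-1],
  [[0,0,0.014],0,-1],
  [[0,0,0.014],0,-1],
  [[0,0,0.014],0,-1],
  [[0,0,0.014],0,-1],
])

```text
t: 20.57
position: [0.6315, 0.009, 0.0681]
orientation: [[1.0, -0.028, 0.001], [-0.028, -1.0, -0.001], [0.002, 0.001, -1.0]]
force: [-6.5, -0.9, 16.2]
finger_gap: 0.002
gripper_force: 8.2
```

Emit:
carry_out([
  [[0,0,-0.02],0,-1],
  [[0,0,-0.12],0,-1],
  [[0,0,-0.25],0,-1],
  [[-0.005,0.15,-0.25],0,-1],
  [[-0.01,0.35,-0.25],0,-1],
  [[-0.018,0.5,-0.25],0,-1],
  [[-0.018,0.546,-0.25],0,-1],
  [[-0.018,0.546,-0.25],0,-1],
  [[-0.018,0.546,-0.25],0,-1],
])

```text
t: 21.32
position: [0.6262, -0.0724, 0.1034]
orientation: [[1.0, -0.028, 0.001], [-0.028, -1.0, 0.001], [0.001, -0.001, -1.0]]
force: [0.2, 0.5, 0.0]
finger_gap: -0.001
gripper_force: 0.0
```

Emit:
carry_out([
  [[0,0,0.1],0,-1],
  [[0,0,0.17],0,-1],
  [[0,0,0.21],0,-1],
  [[0,0,0.225],0,-1],
  [[0,0,0.232],0,-1],
  [[0,0,0.239],0,-1],
  [[0,0,0.245],0,-1],
  [[0,0,0.249],0,-1],
  [[0,0,0.249],0,-1],
  [[0,0,0.249],0,-1],
  [[0,0,0.249],0,-1],
  [[0,0,0.249],0,-1],
])

```text
t: 22.32
position: [0.6247, -0.071, 0.068]
orientation: [[1.0, -0.026, -0.003], [-0.026, -1.0, -0.001], [-0.003, 0.001, -1.0]]
force: [-12.3, 1.6, 25.3]
finger_gap: 0.001
gripper_force: 12.9
```

Emit:
carry_out([
  [[0,0,-0.02],0,-1],
  [[0,0,-0.1],0,-1],
  [[0,0,-0.25],0,-1],
  [[0,0,-0.4],0,-1],
  [[0,0,-0.4],0,-1],
  [[0,0,-0.4],0,-1],
  [[0,0,-0.4],0,-1],
  [[0,0,-0.4],0,-1],
  [[0,0,-0.4],0,-1],
])

```text
t: 23.07
position: [0.6251, -0.0728, 0.1243]
orientation: [[1.0, -0.028, -0.002], [-0.028, -1.0, 0.0], [-0.002, -0.0, -1.0]]
force: [0.3, 0.3, -0.9]
finger_gap: 0.002
gripper_force: 0.0
```

```bash
python3 - <<'E'
from h import *
import cv2
s=ctrl.observe();print(s['t'],s['position'],s['force'])
g=cv2.cvtColor(ctrl.camera('wrist'),7)
v=(.620,-.0315,-.062)
for y in(40,20,0,-20,-40):
    P=proj('wrist',place(v,[(x,y,8) for x in range(44,72,2)])).round().astype(int)
    print(y,[int(g[b,a]) if 0<=b<400 and 0<=a<640 else -1 for a,b in P])
for x,z in((50,8),(7,68)):
  for sg in(1,-1):
    P=proj('wrist',place(v,[(x,sg*y,z) for y in range(45,66,2)])).round().astype(int)
    print('end',x,sg,[int(g[b,a]) if 0<=b<400 and 0<=a<640 else -1 for a,b in P])
P=[proj('wrist',place((.68,-.0345,-.06),[(6,sg*y,20) for y in range(45,66,2)])).round().astype(int) for sg in(1,-1)]
for Q in P:print('bar',[int(g[b,a]) if 0<=b<400 and 0<=a<640 else -1 for a,b in Q])
E
```

```text
23.0667 [ 0.6251 -0.0728  0.1243] [ 0.2591  0.2515 -0.8806]
40 [152, 150, 151, 146, 141, 141, 140, 140, 131, 55, 53, 50, 52, 52]
20 [157, 156, 155, 150, 143, 146, 146, 145, 134, 58, 56, 50, 53, 53]
0 [157, 155, 154, 147, 147, 145, 148, 145, 135, 56, 51, 52, 49, 51]
-20 [156, 158, 154, 144, 147, 145, 148, 145, 136, 51, 48, 44, 47, 51]
-40 [148, 147, 149, 145, 146, 147, 148, 148, 139, 52, 48, 44, 48, 54]
end 50 1 [142, 141, 147, 150, 128, 145, 150, 132, 122, 110, 101]
end 50 -1 [145, 146, 145, 147, 147, 144, 145, 146, 148, 150, 148]
end 7 1 [100, 101, 101, 103, 100, 106, 107, 110, 110, 110, 108]
end 7 -1 [154, 156, 155, 156, 155, 150, 152, 150, 150, 153, 150]
bar [54, 50, 47, 49, 82, 146, 154, 156, 155, 156, 155]
bar [48, 50, 48, 50, 48, 90, 143, 149, 151, 149, 145]
```

```bash
python3 -c "
from station import ctrl
print(ctrl.sign_off())"
```

```text
the job is handed in; nothing more can be done
None
```

The job is handed in with the rod rest on its base, flush and in line with the stop bar, and both end teeth pressed (about 16 N left, 25 N right) without rocking. During tipping the firm grip on the ball briefly carried the rest clear of the bench, by an estimated 14 to 18 mm at the heel (fail limit 25 mm), before I lowered it and finished the tip with a looser grip; the verdict was not shown.

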